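# Size the centrifuge spindle in the ring gauge

### The job

Check the size of the thicker of the two centrifuge spindles in the steel ring gauge: pass it nose first along the row of rings, entering at the largest ring, until a ring stops it. Leave it there, let go, lying in the rings with its nose up against the ring that stopped it, and leave the thinner spindle and the other things on the bench where they are.

Things in the scene. Friction and masses are not known exactly. Their poses are not given: they have to be found in the camera images.
- thick_mid (a point): the thicker spindle, a straight round rod 180 mm long, at the start lying level on a cradle: point on its axis half-way along; its x axis runs along the rod to the nose. From the nose back: 95 mm of bare steel, 22 mm in diameter, then 85 mm of black plastic sleeve, 20 mm in diameter, to the tail; the sleeve is the place to grip
- thick_nose (a point): centre of the thicker spindle's flat nose face (18 mm across, with a 4 mm long bevel up to the 22 mm rod), 90 mm ahead of its middle; axes as thick_mid. The spindle weighs about 0.15 kg and balances 54 mm from the nose
- thin_mid (a point): the thinner spindle, a look-alike to be left alone: 180 mm long, 14 mm steel and 13 mm black sleeve, on the other cradle; point on its axis half-way along, x axis towards its nose
- cradle_a: one of two alike fixed grey plastic cradles (either may be at either place); this one carries the thick spindle. Base 104 x 60 x 8 mm; two V supports, 4 and 68 mm ahead of the rod's middle, tops at 46 mm, hold the rod's axis 46 mm above the bench (thin rod: 40 mm). Behind the middle only 16 mm of base: the sleeve is free. Origin on the bench under the rod's middle; x axis to the nose
- cradle_b: the other cradle, as cradle_a; it carries the thin spindle
- gauge_ring1 (a point): fixed steel ring gauge: four upright rings, 8 mm thick, on posts in a row, sharing one level axis 100 mm above the bench. This point: centre of ring 1, the largest; x axis along the rings from ring 1 to ring 4 (the way the spindle goes in), z up. Ring centres at x = 0, 26, 52, 78 mm; bores 38, 33, 28, 19 mm; outside diameters 52, 47, 42, 33 mm. Base plate x -40 to 110 mm, 80 mm wide, 12 mm thick
- gauge_ring4 (a point): centre of ring 4, the smallest, 78 mm along the gauge's axis from ring 1; same axes. A 22 mm rod passes rings 1 to 3 and is stopped by ring 4 with its nose 74 to 75 mm past the centre of ring 1. When let go it drops a few mm onto the rings' lower edges, nose slightly up, and stays there
- bottle: bystander: amber bottle, 60 mm across, 120 mm tall; origin under its foot
- beaker: bystander: glass beaker, 70 mm across, 85 mm tall; origin under its foot
- dish: bystander: flat lidded dish, 92 mm across, 20 mm tall; origin under its foot
- wrench: bystander: steel wrench 150 mm long lying on the bench; origin at the middle of its underside, x along it
There are look-alikes about, which are no part of the job. What is shaped like the part that bears gauge_ring1 but orange, pink or red is not meant.

How it is judged:
By the outcome, as a careful person would: the job done as asked, in the order asked, and still so for the second after the job is handed in, with the robot touching nothing.
It also fails if it takes over 46 s, if anything falls off the work surface, if the arm or the gripper's body presses on something with over 40 N, if the wrist force passes 120 N, or if a joint passes its speed limit or range.

### The arm

A 6-joint arm with a two-finger parallel gripper is mounted at the origin on the work surface. World frame = base frame: x ahead of the robot, y to its left, z up, the work surface at z = 0. Lengths are in m, angles in rad, forces in N, time in s.
With the tool pointing down it reaches from about 0.35 to 0.975 m from the base axis. Payload 17.4 kg.
Tool frame: the origin (TCP) lies between the finger pads; the fingertips stand 14 mm ahead of it and the grasp point (between the pads) lies 5 mm behind it; x points along the fingers, y is the direction in which the jaws open and shut, and the axes are right-handed (so a half turn about x gives the same grasp; the last joint's range is limited). The gripper opens to 85 mm and grips with 20 to 120 N. Pads are 22 mm wide; open, the fingers measure 114 mm over their backs; the gripper's body (76 mm by 85 mm) begins 54 mm behind the grasp point. The pads swing forward as they close: fully open they stand 13 mm farther back than shut.
Start: joints at [-1.346, 0.116, 1.442, -0, 1.584, -0.038], TCP at [0.175, -0.652, 0.225] pointing down, gripper open.
Joint ranges: [-2.83, 2.83], [-0.83, 2.19], [0.07, 2.5], [-1.14, 4.28], [0.01, 3], [-2.97, 2.97]. Speed limits (rad/s): [1.89, 1.89, 2.22, 3.14, 3.14, 3.14].

### API

Orientations are given as a rotation vector (axis times angle).
In Python, from cell import manip, snapshot, calibration, trace, tip_of gives the robot as it stands.
- The arm moves only by the tool send_rows, never from a script. Its argument "deltas" is text: rows parted by semicolons, each of 7 numbers parted by spaces: the closure, from 0 (fully open) to 1 (shut), then the shift along the tool's x, y, z in m, then the turn, a rotation vector about the tool's x, y, z in degrees. A call has 1 to 12 rows; each row shifts and turns the commanded pose from where the row before left it, along the tool's axes as they then stand; what a row does not reach is not made up. A row lasts 1/8 s, in which the tool goes at most 62.5 mm and 10.7 degrees, less where a joint would pass 70% of its speed; a pose out of reach is approached as far as the arm can. A call is refused whole if a number of a shift passes 0.0625 or a number of a turn 10.7, either way. A call with a gripper value outside its range is refused whole. The fingers move at their own pace and stop on an object; "squeeze" is the grip in N (left out, the last holds). Time passes only in rows, so rows that do not move let the fingers close. It gives the time, the measured TCP pose, the force and the opening at its end, in the units of the state.
- manip.get_obs(): the state, without advancing time (a new reading comes with each control period).
- snapshot(name): name is "scene" or "top" or "wrist"; returns the picture (480x640x3 uint8, red, green, blue); there is no depth.
- calibration(name): a dict with "fov_y" (degrees; the focal length in pixels is half the picture's height over the tangent of half this angle, whatever the lens; pixels are square), "cx", "cy" (the principal point, pixels), "rvec" (rotation vector, rad) and "tvec" (3), from world to camera coordinates, as OpenCV has them. Camera axes: x right, y down, z forward; pixel columns grow to the right and rows downward; lengths in m; the calibration is good to about 2 mm. A picture is of the moment at which its call begins: read the wrist's pose just before it. calibration takes no time and is no camera call; for the wrist camera it gives the pose at the moment of the call.
- manip.close_job(): hands the job in, once; it reports no verdict.
Trained networks look in the newest picture that a camera, given by its name, has taken for a name from the list of things; names that differ only in an ending like _2 or _b are one class to them, and where a whole thing is asked for, a point or a joint stands for the part that bears it (a point fixed in the world has none). Each returns a list of dicts, best first, with "conf" (0 to 1); they miss things now and then, are a little off and sometimes report something else, mostly with a low value. They report only what shows in the picture. A call takes as long as a camera call. They do not tell look-alikes from the thing itself.
- trace(camera, target): "pixels" (480x640 bool, what is visible of it).
- tip_of(camera, target): "at" ([x, y, z] in m, in world coordinates, good to about 4 mm: a listed point, or the origin of a listed thing).
The state is a dict: "time": time; "q": joint angles; "joint_vel": joint speeds; "joint_efforts": joint torques, N m; "tool_pos": TCP position; "tcp_rot": TCP orientation; "wrist_force": force on the tool from outside, world axes, zero at the start; "moment": the same for the moment, N m; "gripper_width": finger opening in m.
Only numpy, scipy, OpenCV 4.12 (cv2) and the standard library are available. Lean on these libraries where they do the work, as an engineer would, in place of code of your own. Each camera call takes 0.05 s, during which the arm holds its last target.

## Working session

There is one attempt and no reset: what is moved stays moved. The work goes in short steps, Python scripts to look and compute and a tool call to move; the robot and the scene stay as the last step left them, time stands still between calls to the robot, and variables do not carry over. Pictures are saved under pics/ and viewed, and the job is handed in when it is done.

Besides the shell and the picture viewer there is one more tool, called after "Request:" by a JSON object that holds its "name" and its "arguments", one argument or row to a line. send_rows: Moves the arm, as the interface text tells. Its arguments: {"type":"object","properties":{"deltas":{"type":"string"},"squeeze":{"type":"number"}},"required":["deltas"]}

```bash
mkdir -p pics; ls; python3 - <<'E'
from cell import manip, snapshot, calibration, trace, tip_of
import cv2,numpy as np
o=manip.get_obs()
print({k:np.round(v,3) for k,v in o.items()})
for n in ["scene","top"]:
    im=snapshot(n); cv2.imwrite(f"pics/{n}0.png",im[:,:,::-1])
    print(n,calibration(n))
    for t in ["thick_mid","thick_nose","thin_mid","cradle_a","gauge_ring1","gauge_ring4","bottle","beaker","dish","wrench"]:
        print(t,[(np.round(d["at"],3).tolist(),round(float(d["conf"]),2)) for d in tip_of(n,t)])
print(manip.get_obs()["time"])
E
```

```text
pics
{'time': np.float64(0.0), 'q': array([-1.346,  0.116,  1.442, -0.   ,  1.584, -0.038]), 'joint_vel': array([ 0.001, -0.001,  0.003, -0.001, -0.001,  0.002]), 'joint_efforts': array([ 1.0000e-03, -7.3200e+01, -6.3248e+01,  0.0000e+00,  7.0000e-03,
        0.0000e+00]), 'tool_pos': array([ 0.175, -0.652,  0.224]), 'tcp_rot': array([ 2.082,  0.276, -2.082]), 'wrist_force': array([-0.34 ,  0.724, -0.653]), 'moment': array([-0.04 , -0.023,  0.026]), 'gripper_width': np.float64(0.085)}
scene {'fov_y': 42.67143613911443, 'cx': 312.73715587395213, 'cy': 238.4895856393383, 'rvec': array([ 0.55994738,  2.49857019, -1.38851628]), 'tvec': array([ 0.42630933, -0.09525012,  1.90037406])}
thick_mid [([0.638, -0.159, 0.041], 0.64)]
thick_nose [([0.639, -0.069, 0.046], 0.84)]
thin_mid [([0.458, -0.165, 0.042], 0.56)]
cradle_a [([0.64, -0.159, -0.001], 0.81), ([0.453, -0.165, 0.001], 0.81)]
gauge_ring1 [([0.264, 0.497, 0.099], 0.95), ([0.497, 0.626, 0.101], 0.94), ([0.558, 0.121, 0.1], 0.83), ([0.287, 0.22, 0.102], 0.78), ([0.283, 0.299, 0.097], 0.69), ([0.263, 0.42, 0.102], 0.67), ([0.529, 0.553
[... 881 characters left out ...]
0.97), ([0.635, -0.157, 0.004], 0.81)]
gauge_ring1 [([0.285, 0.302, 0.1], 0.78), ([0.553, 0.122, 0.099], 0.73), ([0.529, 0.554, 0.1], 0.71), ([0.288, 0.219, 0.103], 0.7), ([0.268, 0.421, 0.103], 0.65), ([0.536, 0.2, 0.102], 0.64), ([0.498, 0.62, 0.097], 0.64), ([0.262, 0.498, 0.098], 0.59)]
gauge_ring4 [([0.285, 0.302, 0.1], 0.78), ([0.553, 0.122, 0.099], 0.73), ([0.529, 0.554, 0.1], 0.71), ([0.288, 0.219, 0.103], 0.7), ([0.268, 0.421, 0.103], 0.65), ([0.536, 0.2, 0.102], 0.64), ([0.498, 0.62, 0.097], 0.64), ([0.262, 0.498, 0.098], 0.59)]
bottle [([0.646, 0.38, 0.001], 0.76)]
beaker [([0.453, 0.37, 0.001], 0.6)]
dish [([0.762, -0.038, -0.002], 0.81)]
wrench [([0.397, 0.059, -0.0], 0.57)]
1.1
```

View pics/scene0.png

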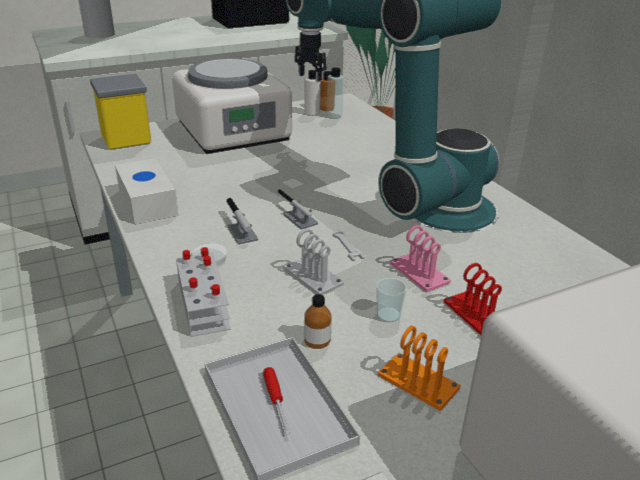

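View pics/top0.png

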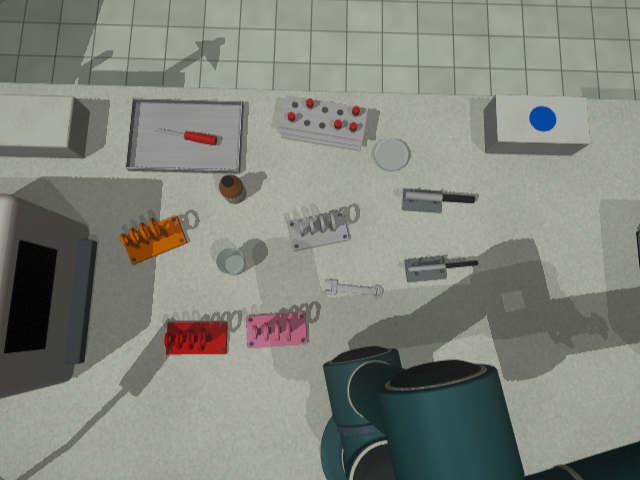

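```bash
python3 - <<'E'
import cv2
a=cv2.imread("pics/scene0.png")[180:310,200:380];b=cv2.imread("pics/top0.png")[170:300,270:490]
cv2.imwrite("pics/c1.png",cv2.resize(a,None,fx=4,fy=4,interpolation=cv2.INTER_CUBIC))
cv2.imwrite("pics/c2.png",cv2.resize(b,None,fx=3.6,fy=3.6,interpolation=cv2.INTER_CUBIC))
E
```

```text
(no output)
```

View pics/c1.png

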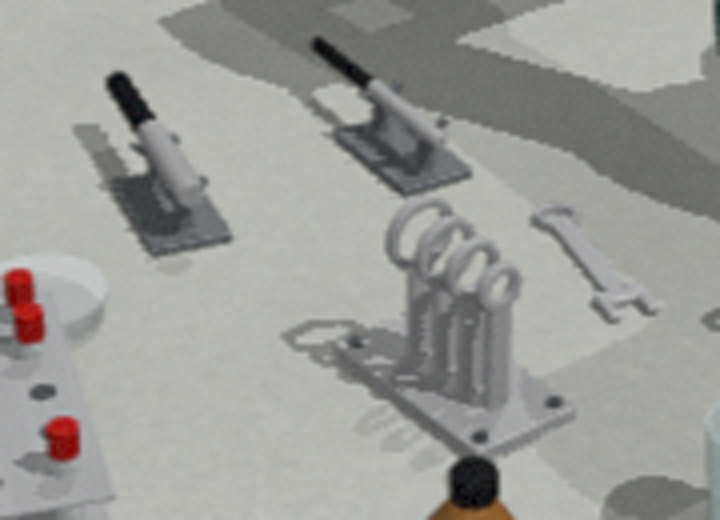

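View pics/c2.png

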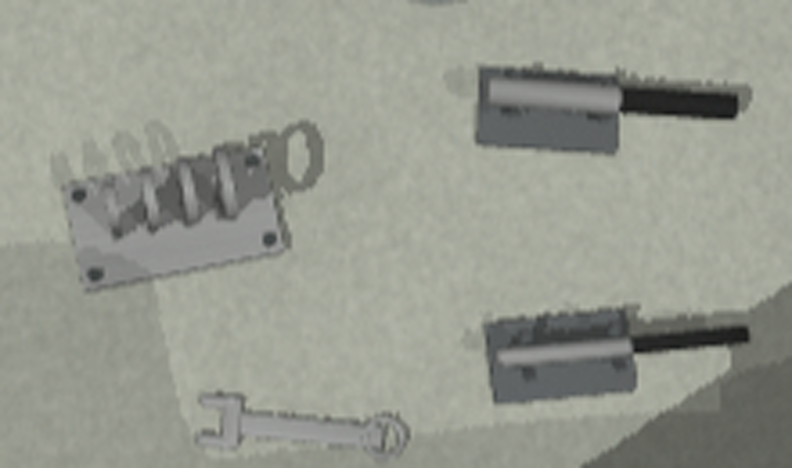

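```bash
cat > h.py <<'E'
from cell import manip, snapshot, calibration, trace, tip_of
import cv2,numpy as np
from scipy.spatial.transform import Rotation as R
def pose():
    o=manip.get_obs(); return np.array(o["tool_pos"]),R.from_rotvec(o["tcp_rot"])
def down(yaw): # tool x down, tool z along yaw (deg, world)
    z=np.array([np.cos(np.radians(yaw)),np.sin(np.radians(yaw)),0]);x=np.array([0,0,-1.])
    return R.from_matrix(np.c_[x,np.cross(z,x),z])
def go(p1,R1,vmax=.06,amax=10,n=None):
    p0,R0=pose()
    d=R0.inv().apply(np.array(p1)-p0); r=(R0.inv()*R1).as_rotvec(degrees=True)
    print("now",p0.round(4),"z-axis",R0.as_matrix()[:,2].round(3),"x-axis",R0.as_matrix()[:,0].round(3))
    print("total tool shift",d.round(4),"turn deg",r.round(2))
    return d,r
def K(n):
    c=calibration(n); f=240/np.tan(np.radians(c["fov_y"]/2))
    return c,np.array([[f,0,c["cx"]],[0,f,c["cy"]],[0,0,1.]])
def proj(P,n):
    c,k=K(n); return cv2.projectPoints(np.atleast_2d(np.array(P,float)),c["rvec"],c["tvec"],k,None)[0][:,0]
def ray(px,n,z):
    c,k=K(n); Rm=cv2.Rodrigues(c["rvec"])[0]; C=-Rm.T@c["tvec"]
    v=Rm.T@np.linalg.inv(k)@np.array([px[0],px[1],1.]); return C+v*(z-C[2])/v[2]
E
python3 - <<'E'
from h import *
d,r=go([.637,-.195,.225],down(88.5)); go([.637,-.195,.225],down(-91.5))
c,k=K("wrist");Rm=cv2.Rodrigues(c["rvec"])[0];C=-Rm.T@c["tvec"];p,Rt=pose()
print("cam in tool",Rt.inv().apply(C-p),"fwd",Rt.inv().apply(Rm[2]),c["fov_y"])
print(manip.get_obs()["time"])
# top-view axis fit from black sleeve & steel
m=trace("top","thick_mid"); s=trace("scene","thick_mid")
for n,t in (("top",m),("scene",s)):
  for i in t[:2]:
    px=np.argwhere(i["pixels"])[:,::-1].astype(float); c0=px.mean(0); u=np.linalg.svd(px-c0,full_matrices=False)[2][0]; q=(px-c0)@u
    e=[c0+u*q.min(),c0+u*q.max()]; print(n,i["conf"],len(px),np.round(e,1),[ray(x,n,.046).round(4) for x in e])
E
```

```text
now [ 0.1753 -0.6518  0.2245] z-axis [-0.966 -0.26   0.   ] x-axis [-0.  0. -1.]
total tool shift [-5.000e-04 -3.212e-01 -5.645e-01] turn deg [106.55   0.     0.  ]
now [ 0.1753 -0.6518  0.2245] z-axis [-0.966 -0.26   0.   ] x-axis [-0.  0. -1.]
total tool shift [-5.000e-04 -3.212e-01 -5.645e-01] turn deg [-73.45  -0.     0.  ]
cam in tool [-0.14905057 -0.00058997 -0.07743673] fwd [ 0.95414206 -0.00163615  0.29934972] 65.60945034583847
1.1
top 0.61 576 [[404.8 194.6]
 [474.1 199. ]] [array([ 0.6394, -0.0701,  0.046 ]), array([ 0.6321, -0.2507,  0.046 ])]
scene 0.67 274 [[227.1 198. ]
 [248.5 230.3]] [array([ 0.633, -0.26 ,  0.046]), array([ 0.6412, -0.057 ,  0.046 ])]
```

```bash
cat >> h.py <<'E'
def rows(p1,R1,n,c=0,start=None):
    p0,R0=start or pose(); go(p1,R1)
    w=(R0.inv()*R1).as_rotvec(degrees=True)/n; D=(np.array(p1)-p0)/n; out=[]
    for i in range(n):
        Ri=R0*R.from_rotvec(w*i,degrees=True); d=Ri.inv().apply(D)
        out.append(" ".join([f"{c:g}"]+[f"{x:.4f}" for x in d]+[f"{x:.2f}" for x in w]))
    print(";\n".join(out))
E
python3 - <<'E'
from h import *
rows([.6343,-.195,.2],down(-92.3),12)
E
```

```text
now [ 0.1753 -0.6518  0.2245] z-axis [-0.966 -0.26  -0.   ] x-axis [ 0.  0. -1.]
total tool shift [ 0.0245 -0.3219 -0.5619] turn deg [-72.64  -0.     0.  ]
0 0.0020 -0.0268 -0.0468 -6.05 -0.00 0.00;
0 0.0020 -0.0217 -0.0494 -6.05 -0.00 0.00;
0 0.0020 -0.0164 -0.0514 -6.05 -0.00 0.00;
0 0.0020 -0.0109 -0.0529 -6.05 -0.00 0.00;
0 0.0020 -0.0053 -0.0537 -6.05 -0.00 0.00;
0 0.0020 0.0004 -0.0540 -6.05 -0.00 0.00;
0 0.0020 0.0061 -0.0536 -6.05 -0.00 0.00;
0 0.0020 0.0117 -0.0527 -6.05 -0.00 0.00;
0 0.0020 0.0172 -0.0511 -6.05 -0.00 0.00;
0 0.0020 0.0225 -0.0490 -6.05 -0.00 0.00;
0 0.0020 0.0276 -0.0464 -6.05 -0.00 0.00;
0 0.0020 0.0323 -0.0432 -6.05 -0.00 0.00
```

Request:
{"name": "send_rows", "arguments": {
  "deltas": "0 0.002 -0.027 -0.047 -6.05 0 0;0 0.002 -0.022 -0.049 -6.05 0 0;0 0.002 -0.016 -0.051 -6.05 0 0;0 0.002 -0.011 -0.053 -6.05 0 0;0 0.002 -0.005 -0.054 -6.05 0 0;0 0.002 0 -0.054 -6.05 0 0;0 0.002 0.006 -0.054 -6.05 0 0;0 0.002 0.012 -0.053 -6.05 0 0;0 0.002 0.017 -0.051 -6.05 0 0;0 0.002 0.023 -0.049 -6.05 0 0;0 0.002 0.028 -0.046 -6.05 0 0;0 0.002 0.032 -0.043 -6.05 0 0",
  "squeeze": 60
}}

```text
time: 2.7
tool_pos: [0.636, -0.1938, 0.2006]
tcp_rot: [1.237, 1.191, -1.237]
wrist_force: [1.1, 0.0, 0.8]
gripper_width: 0.0859
```

Request:
{"name": "send_rows", "arguments": {
  "deltas": "0 0 0 0 0 0 0; 0 0 0 0 0 0 0"
}}

```text
time: 2.95
tool_pos: [0.6346, -0.1954, 0.2004]
tcp_rot: [1.239, 1.19, -1.24]
wrist_force: [0.2, 1.1, 0.6]
gripper_width: 0.0855
```

```bash
python3 - <<'E'
from h import *
p,r=pose();print(p,r.as_matrix()[:,2], manip.get_obs()["q"].round(3))
im=snapshot("wrist"); cv2.imwrite("pics/w1.png",im[:,:,::-1])
for t in ["thick_mid","thick_nose"]:
    print(t,[(np.round(d["at"],4).tolist(),round(float(d["conf"]),2)) for d in tip_of("wrist",t)])
for i in trace("wrist","thick_mid")[:2]:
    m=i["pixels"]; px=np.argwhere(m)[:,::-1].astype(float); c0=px.mean(0); u=np.linalg.svd(px-c0,full_matrices=False)[2][0]; q=(px-c0)@u
    e=[c0+u*q.min(),c0+u*q.max()]; print(i["conf"],len(px),np.round(e,1),[ray(x,"wrist",.046).round(4) for x in e])
    im[m]=im[m]//2+np.array([0,120,0],np.uint8)
cv2.imwrite("pics/w1m.png",im[:,:,::-1]); print(manip.get_obs()["time"])
E
```

```text
[ 0.63462709 -0.19542084  0.20040301] [-4.13164208e-02 -9.99146102e-01  1.43414589e-04] [-0.337  0.1    1.498 -0.     1.544 -0.296]
thick_mid [([0.6329, -0.1608, 0.0441], 0.93)]
thick_nose [([0.6373, -0.0688, 0.0472], 0.88)]
0.94 6191 [[314.4  42. ]
 [314.5 273. ]] [array([ 0.6396, -0.0672,  0.046 ]), array([ 0.6317, -0.2519,  0.046 ])]
0.71 4025 [[ 61.3  64.5]
 [134.3 279.6]] [array([ 0.4495, -0.0743,  0.046 ]), array([ 0.471 , -0.2514,  0.046 ])]
3.15
```

View pics/w1m.png

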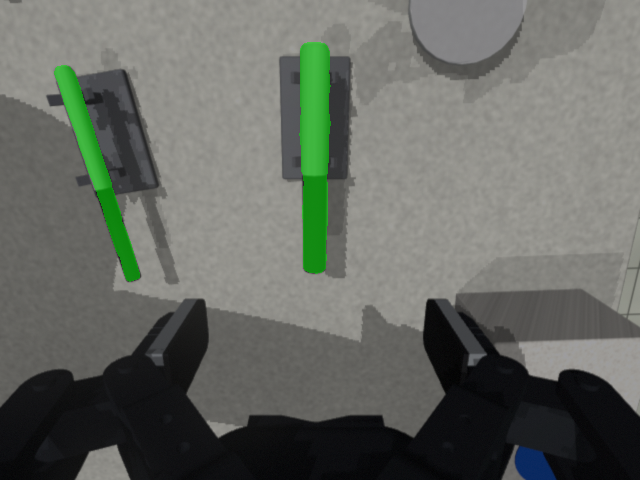

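Request:
{"name": "send_rows", "arguments": {
  "deltas": "0 0.04 0 0 0 0 0;0 0.04 0 0 0 0 0;0 0.04 0 0 0 0 0;0 0.04 0 0 0 0 0;0 0.001 0 0 0 0 0;0 0 0 0 0 0 0",
  "squeeze": 80
}}

```text
time: 3.9
tool_pos: [0.6353, -0.1959, 0.0414]
tcp_rot: [1.24, 1.188, -1.239]
wrist_force: [0.3, -0.1, 0.9]
gripper_width: 0.0853
```

Request:
{"name": "send_rows", "arguments": {
  "deltas": "1 0 0 0 0 0 0;1 0 0 0 0 0 0;1 0 0 0 0 0 0;1 0 0 0 0 0 0;1 0 0 0 0 0 0;1 0 0 0 0 0 0"
}}

```text
time: 4.65
tool_pos: [0.6347, -0.1952, 0.0396]
tcp_rot: [1.239, 1.19, -1.239]
wrist_force: [-4.7, 1.3, 3.8]
gripper_width: 0.0153
```

```bash
python3 - <<'E'
from h import *
im=snapshot("wrist"); cv2.imwrite("pics/w2.png",im[:,:,::-1])
o=manip.get_obs();print(o["gripper_width"],o["wrist_force"],o["tool_pos"])
s=snapshot("scene");cv2.imwrite("pics/s2.png",cv2.resize(s[150:290,170:350],None,fx=4,fy=4,interpolation=cv2.INTER_CUBIC)[:,:,::-1])
E
```

```text
0.014898050892076228 [-3.69202135  1.29454313  4.87895736] [ 0.6347401  -0.19523436  0.03956872]
```

View pics/w2.png

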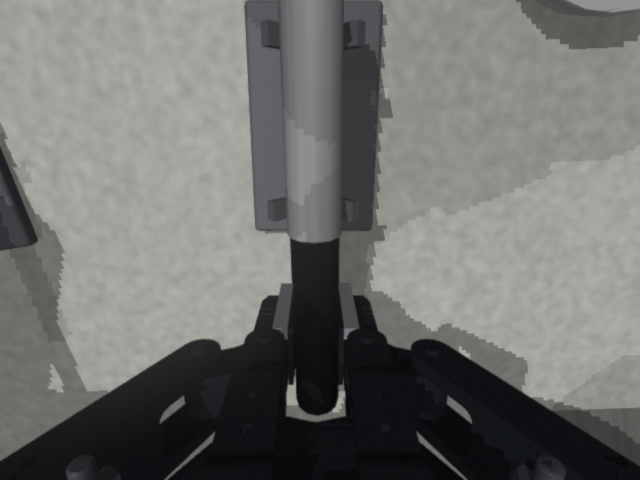

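View pics/s2.png

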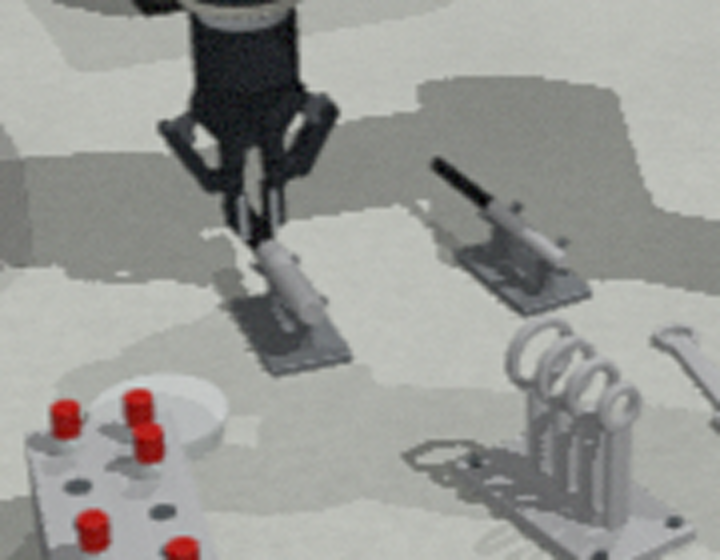

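Request:
{"name": "send_rows", "arguments": {
  "deltas": "1 -0.02 0 0 0 0 0;1 -0.03 0 0 0 0 0;1 -0.03 0 0 0 0 0;1 -0.02 0 0 0 0 0;1 0 0 0 0 0 0"
}}

```text
time: 5.38
tool_pos: [0.6355, -0.1955, 0.1415]
tcp_rot: [1.24, 1.187, -1.238]
wrist_force: [-0.4, -0.6, -3.2]
gripper_width: 0.0151
```

```bash
python3 - <<'E'
from h import *
im=snapshot("wrist"); cv2.imwrite("pics/w3.png",im[:,:,::-1])
o=manip.get_obs();print(o["time"],o["gripper_width"],o["wrist_force"],o["tool_pos"])
s=snapshot("scene");cv2.imwrite("pics/s3.png",cv2.resize(s[150:290,170:350],None,fx=4,fy=4,interpolation=cv2.INTER_CUBIC)[:,:,::-1])
rows([.463,.159,.30],down(-75.35),9,1)
E
```

```text
5.425 0.015146989699598167 [-0.7058085  -0.45227894 -2.67566889] [ 0.63492044 -0.19534037  0.13966466]
now [ 0.6345 -0.1952  0.1386] z-axis [-0.041 -0.999 -0.   ] x-axis [-0.001  0.    -1.   ]
total tool shift [-0.1611 -0.186  -0.3469] turn deg [-16.99  -0.02   0.05]
1 -0.0179 -0.0207 -0.0385 -1.89 -0.00 0.01;
1 -0.0179 -0.0194 -0.0392 -1.89 -0.00 0.01;
1 -0.0179 -0.0181 -0.0398 -1.89 -0.00 0.01;
1 -0.0179 -0.0168 -0.0404 -1.89 -0.00 0.01;
1 -0.0179 -0.0154 -0.0409 -1.89 -0.00 0.01;
1 -0.0179 -0.0141 -0.0414 -1.89 -0.00 0.01;
1 -0.0179 -0.0127 -0.0419 -1.89 -0.00 0.01;
1 -0.0179 -0.0113 -0.0422 -1.89 -0.00 0.01;
1 -0.0179 -0.0099 -0.0426 -1.89 -0.00 0.01
```

View pics/w3.png

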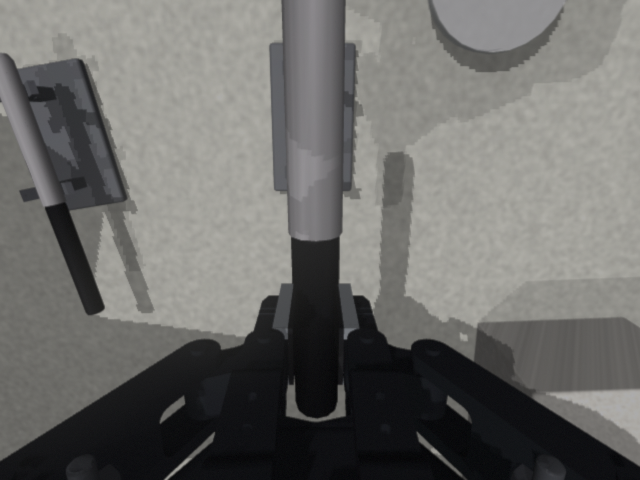

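View pics/s3.png

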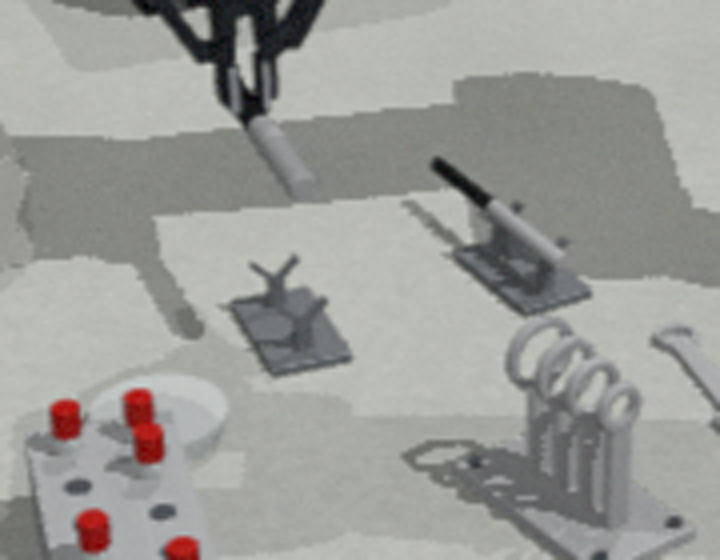

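Request:
{"name": "send_rows", "arguments": {
  "deltas": "1 -0.018 -0.021 -0.0385 -1.9 0 0;1 -0.018 -0.019 -0.039 -1.9 0 0;1 -0.018 -0.018 -0.04 -1.9 0 0;1 -0.018 -0.017 -0.0405 -1.9 0 0;1 -0.018 -0.0155 -0.041 -1.9 0 0;1 -0.018 -0.014 -0.0415 -1.9 0 0;1 -0.018 -0.0125 -0.042 -1.9 0 0;1 -0.018 -0.0115 -0.042 -1.9 0 0;1 -0.018 -0.01 -0.0425 -1.9 0 0;1 0 0 0 0 0 0;1 0 0 0 0 0 0;1 0 0 0 0 0 0"
}}

```text
time: 6.98
tool_pos: [0.4629, 0.158, 0.3004]
tcp_rot: [1.017, 1.321, -1.02]
wrist_force: [0.1, -0.4, -1.2]
gripper_width: 0.015
```

```bash
python3 - <<'E'
from h import *
p,r=pose();print(p,r.as_matrix()[:,2])
im=snapshot("wrist"); cv2.imwrite("pics/w4.png",im[:,:,::-1])
for t in ["gauge_ring1","gauge_ring4"]:
    print(t,[(np.round(d["at"],4).tolist(),round(float(d["conf"]),2)) for d in tip_of("wrist",t)])
tr=trace("wrist","gauge_ring1")
np.save("w4c.npy",np.array([0])); import pickle; pickle.dump((calibration("wrist"),[(t["conf"],t["pixels"]) for t in tr]),open("w4.pkl","wb"))
for t in tr: print(t["conf"],t["pixels"].sum(),np.argwhere(t["pixels"]).mean(0))
print(manip.get_obs()["time"])
E
```

```text
[0.4628798  0.15804555 0.30037388] [ 2.53536966e-01 -9.67325690e-01  1.26477039e-04]
gauge_ring1 [([0.5385, 0.1956, 0.1004], 0.97), ([0.5556, 0.1247, 0.0993], 0.84)]
gauge_ring4 [([0.5385, 0.1956, 0.1004], 0.97), ([0.5556, 0.1247, 0.0993], 0.84)]
0.89 8799 [201.9524946  384.21684282]
0.81 10829 [ 60.21710223 176.73580201]
7.175
```

View pics/w4.png

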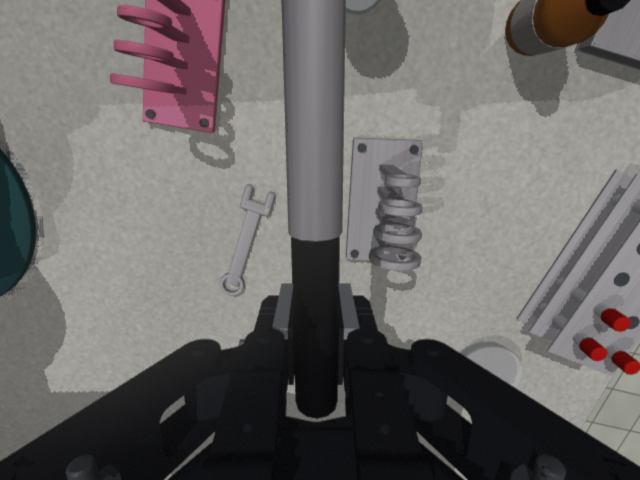

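```bash
cat > fit.py <<'E'
from h import *
import pickle
from scipy.optimize import minimize
def model(x,y,yaw,cal,S=4):
    f=240/np.tan(np.radians(cal["fov_y"]/2));k=np.array([[f,0,cal["cx"]],[0,f,cal["cy"]],[0,0,1.]])
    c,s=np.cos(yaw),np.sin(yaw);Rz=np.array([[c,-s,0],[s,c,0],[0,0,1]])
    P=lambda q:(cv2.projectPoints(np.array(q,float)@Rz.T+[x,y,0],cal["rvec"],cal["tvec"],k,None)[0][:,0]+.5)*S
    m=np.zeros((480*S,640*S),np.uint8)
    hull=lambda q:cv2.fillConvexPoly(m,cv2.convexHull(P(q).astype(np.float32)).astype(np.int32),1)
    hull([[a,b,z] for a in(-.04,.11) for b in(-.04,.04) for z in(0,.012)])
    t=np.linspace(0,2*np.pi,40)
    for X,bo,od in((0,38,52),(.026,33,47),(.052,28,42),(.078,19,33)):
        hull([[X+e,b,z] for e in(-.004,.004) for b in(-.006,.006) for z in(.01,.1-bo/2000)])
        m2=np.zeros_like(m)
        o=P([[X+e,od/2000*np.cos(a),.1+od/2000*np.sin(a)] for e in(-.004,.004) for a in t])
        cv2.fillConvexPoly(m2,cv2.convexHull(o.astype(np.float32)).astype(np.int32),1)
        i1=np.zeros_like(m);i2=np.zeros_like(m)
        for e,i in((-.004,i1),(.004,i2)):
            cv2.fillPoly(i,[P([[X+e,bo/2000*np.cos(a),.1+bo/2000*np.sin(a)] for a in t]).astype(np.int32)],1)
        m2[(i1&i2)>0]=0; m|=m2
    return cv2.resize(m*255,(640,480),interpolation=cv2.INTER_AREA)/255.
def fit(mask,cal,x0,valid=None):
    M=mask.astype(float)
    def cost(v):
        a=model(v[0]/1000,v[1]/1000,np.radians(v[2]),cal)
        if valid is not None:a=a*valid
        return np.abs(a-M).sum()/M.sum()
    s=np.array(x0,float)
    r=minimize(cost,s,method="Nelder-Mead",options=dict(initial_simplex=[s,s+[5,0,0],s+[0,5,0],s+[0,0,4]],xatol=.05,fatol=1e-5))
    return r.x,r.fun
E
python3 - <<'E'
from fit import *
cal,tr=pickle.load(open("w4.pkl","rb"))
im=cv2.imread("pics/w4.png")
v,f=fit(tr[0][1],cal,[555.5,122,104.7]);print("wrist",v.round(2),f)
m=model(v[0]/1e3,v[1]/1e3,np.radians(v[2]),cal)
vis=im[120:290,330:440].copy()
for mm,c in((m>.5,(0,0,255)),(tr[0][1],(0,255,0))):
    cs=cv2.findContours(mm.astype(np.uint8)[120:290,330:440],cv2.RETR_LIST,cv2.CHAIN_APPROX_NONE)[0]
    vis=cv2.resize(vis,None,fx=1,fy=1); cv2.drawContours(vis,cs,-1,c,1)
cv2.imwrite("pics/fit4.png",cv2.resize(np.hstack([im[120:290,330:440],vis]),None,fx=3.4,fy=3.4))
for n in("top","scene"):
    snapshot(n)
    for t in trace(n,"gauge_ring1"):
        e,g=model(.555,.122,np.radians(104.7),calibration(n)),t["pixels"]
        if (e*g).sum()/g.sum()>.5:
            v,f=fit(g,calibration(n),[555.5,122,104.7]);print(n,v.round(2),f,g.sum())
E
```

```text
wrist [555.12 122.26 102.78] 0.033417790346050906
scene [554.75 120.81 100.29] 0.10626499438185186 1937
```

View pics/fit4.png

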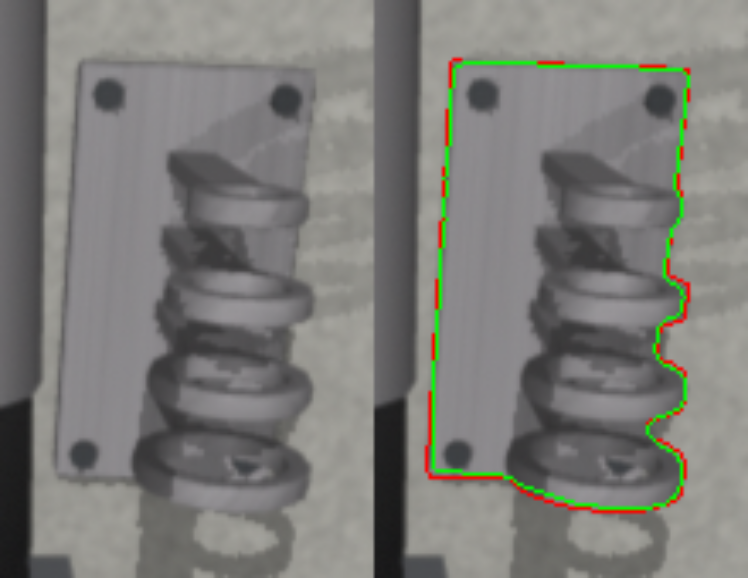

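```bash
python3 - <<'E'
from fit import *
for n in("w2","w3","w4"):
    g=cv2.GaussianBlur(cv2.imread(f"pics/{n}.png",0).astype(float),(1,9),0)
    out=[]
    for r in(10,30,60,90,120,150,180,210,225):
        d=np.abs(np.gradient(cv2.GaussianBlur(g[r][None],(5,1),0)[0]))
        def pk(a,b):
            i=a+np.argmax(d[a:b]);y=d[i-1:i+2];return i+.5*(y[0]-y[2])/(y[0]-2*y[1]+y[2]+1e-9)
        l,rr=pk(275,300),pk(330,352); out.append((round(l,1),round(rr,1),round(rr-l,1)))
    print(n,out)
E
python3 - <<'E'
from fit import *
c=pickle.load(open("w4.pkl","rb"))[0]
# expected width for level rod vs droop
p,Rt=pose()
k=240/np.tan(np.radians(c["fov_y"]/2))
Rm=cv2.Rodrigues(c["rvec"])[0];C=-Rm.T@c["tvec"];Ct=Rt.inv().apply(C-p)
Rc=Rm@Rt.as_matrix() # tool->cam
for h,pit in((-.0064,0),(-.0064,1),(-.0064,2),(-.0064,4),(-.0084,0)):
    # axis in tool: point (h,0,0)->wait x down; dir -z, pitched down
    a=np.array([np.sin(np.radians(pit)),0,-np.cos(np.radians(pit))]);o=np.array([h,0,0]);ws=[]
    for row in(10,60,120,180,225):
        v0=(row-c["cy"])/k; f=lambda u:(lambda d:abs(np.dot(o-Ct,np.cross(d,a)))/np.linalg.norm(np.cross(d,a)))(Rc.T@np.array([u,v0,1]))
        us=np.linspace(-.2,.2,8001);dd=np.array([f(u) for u in us]);ins=us[dd<.011];ws.append((round((ins[-1]-ins[0])*k,1)))
    print(h,pit,ws)
E
```

```text
w2 [(np.float64(280.5), np.float64(343.8), np.float64(63.3)), (np.float64(280.1), np.float64(350.2), np.float64(70.1)), (np.float64(279.1), np.float64(340.7), np.float64(61.6)), (np.float64(284.0), np.float64(340.4), np.float64(56.4)), (np.float64(284.8), np.float64(340.0), np.float64(55.2)), (np.float64(286.0), np.float64(339.6), np.float64(53.6)), (np.float64(287.0), np.float64(339.7), np.float64(52.6)), (np.float64(287.1), np.float64(345.9), np.float64(58.8)), (np.float64(289.1), np.float64(339.3), np.float64(50.2))]
w3 [(np.float64(281.1), np.float64(345.0), np.float64(63.9)), (np.float64(281.7), np.float64(344.6), np.float64(62.9)), (np.float64(285.5), np.float64(344.6), np.float64(59.1)), (np.float64(286.4), np.float64(344.4), np.float64(58.0)), (np.float64(287.2), np.float64(343.6), np.float64(56.4)), (np.float64(288.0), np.float64(343.4), np.float64(55.4)), (np.float64(288.6), np.float64(354.8), np.float64(66.3)), (np.float64(286.9), np.float64(342.2), np.float64(55.3)), (np.float64(287.5), np.float64(341.9), np.float64(54.5))]
w4 [(np.float64(281.0), np.float64(342.0), np.fl
[... 282 characters left out ...]
), np.float64(57.8)), (np.float64(286.2), np.float64(342.7), np.float64(56.5)), (np.float64(287.0), np.float64(342.2), np.float64(55.2)), (np.float64(287.4), np.float64(342.0), np.float64(54.5))]
-0.0064 0 [np.float64(65.3), np.float64(63.0), np.float64(60.3), np.float64(57.5), np.float64(55.4)]
-0.0064 1 [np.float64(64.5), np.float64(62.3), np.float64(59.7), np.float64(57.1), np.float64(55.2)]
-0.0064 2 [np.float64(63.6), np.float64(61.6), np.float64(59.2), np.float64(56.7), np.float64(54.9)]
-0.0064 4 [np.float64(61.9), np.float64(60.2), np.float64(58.1), np.float64(56.0), np.float64(54.5)]
-0.0084 0 [np.float64(66.3), np.float64(63.9), np.float64(61.1), np.float64(58.3), np.float64(56.2)]
```

```bash
python3 - <<'E'
from h import *
print(manip.get_obs()["time"])
u=np.array([np.cos(np.radians(102.78)),np.sin(np.radians(102.78)),0])
r1=np.array([.5551,.1223,0])
t=r1-u*.155+[0,0,.0955];print(t)
rows(t+[0,0,.2],down(-77.22),5,1)
E
```

```text
7.375
[ 0.58938725 -0.02886013  0.0955    ]
now [0.4627 0.1586 0.3015] z-axis [ 0.254 -0.967 -0.   ] x-axis [-0.  0. -1.]
total tool shift [0.0059 0.0748 0.2135] turn deg [ 1.96 -0.    0.  ]
1 0.0012 0.0150 0.0427 0.39 -0.00 0.00;
1 0.0012 0.0152 0.0426 0.39 -0.00 0.00;
1 0.0012 0.0155 0.0425 0.39 -0.00 0.00;
1 0.0012 0.0158 0.0424 0.39 -0.00 0.00;
1 0.0012 0.0161 0.0423 0.39 -0.00 0.00
```

Request:
{"name": "send_rows", "arguments": {
  "deltas": "1 0.001 0.015 0.0427 0.4 0 0;1 0.001 0.0152 0.0426 0.4 0 0;1 0.001 0.0155 0.0425 0.4 0 0;1 0.001 0.0158 0.0424 0.4 0 0;1 0.001 0.016 0.0423 0.4 0 0;1 0.04 0 0 0 0 0;1 0.05 0 0 0 0 0;1 0.05 0 0 0 0 0;1 0.04 0 0 0 0 0;1 0.02 0 0 0 0 0;1 0 0 0 0 0 0;1 0 0 0 0 0 0"
}}

```text
time: 8.88
tool_pos: [0.59, -0.0289, 0.0985]
tcp_rot: [1.044, 1.304, -1.042]
wrist_force: [0.4, 0.3, -1.8]
gripper_width: 0.0147
```

```bash
python3 - <<'E'
from fit import *
u=np.array([np.cos(np.radians(102.78)),np.sin(np.radians(102.78)),0])
r1=np.array([.5551,.1223,0])
for n in("scene","top","wrist"):
    im=snapshot(n); cv2.imwrite(f"pics/{n}5.png",im[:,:,::-1])
p,Rt=pose();o=manip.get_obs();print(o["time"],p,Rt.as_matrix()[:,2],o["wrist_force"]);go(r1-u*.155+[0,0,.0955],down(-77.22))
for n in("scene","top"):
    im=cv2.imread(f"pics/{n}5.png")
    print(n,"nose",[(np.round(d["at"],4).tolist(),round(float(d["conf"]),2)) for d in tip_of(n,"thick_nose")])
    for z in(0,):
        q=proj([r1+[0,0,.1],r1+u*.078+[0,0,.1],r1-u*.03+[0,0,.1],r1-u*.155+[0,0,.1]],n)
        c=q.mean(0).astype(int);F=6 if n=="scene" else 5
        x0,y0=c[0]-60,c[1]-45
        v=cv2.resize(im[y0:y0+95,x0:x0+125],None,fx=F,fy=F,interpolation=cv2.INTER_CUBIC)
        for a in q: cv2.circle(v,tuple(((a-[x0,y0]+.5)*F).astype(int)),3,(0,0,255),-1)
        cv2.imwrite(f"pics/{n}5c.png",v)
E
```

```text
9.025 [ 0.58978203 -0.02882718  0.09805975] [ 2.20841809e-01 -9.75309422e-01  6.53347520e-04] [-0.2988039   0.41136913 -1.81615157]
now [ 0.5898 -0.0288  0.0981] z-axis [ 0.221 -0.975  0.001] x-axis [ 0.002 -0.    -1.   ]
total tool shift [ 0.0026 -0.0004 -0.0001] turn deg [-0.02  0.04 -0.11]
scene nose [([0.5608, 0.0944, 0.1033], 0.52)]
top nose [([0.5619, 0.0966, 0.1045], 0.81)]
```

View pics/scene5c.png

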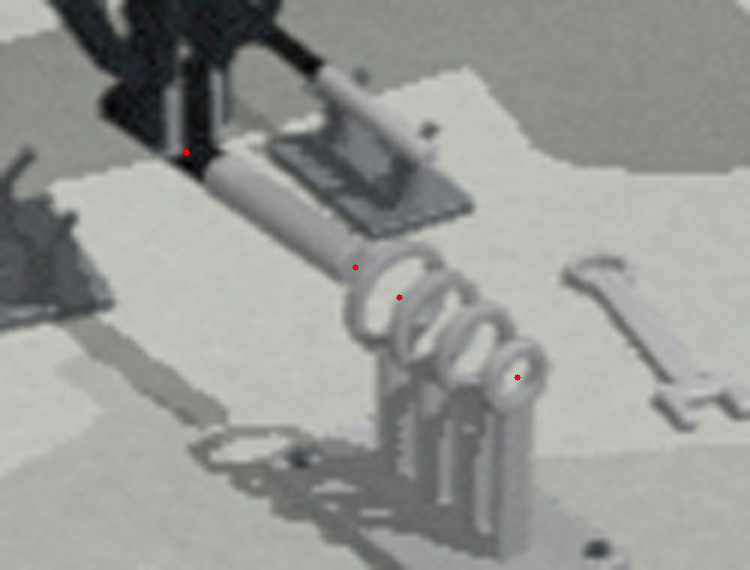

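View pics/top5c.png

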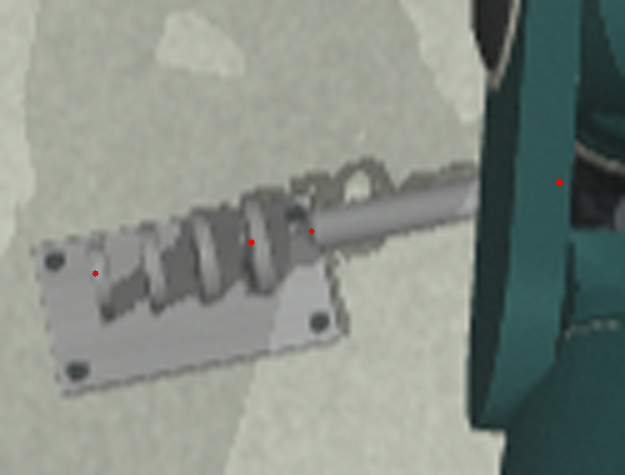

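View pics/wrist5.png

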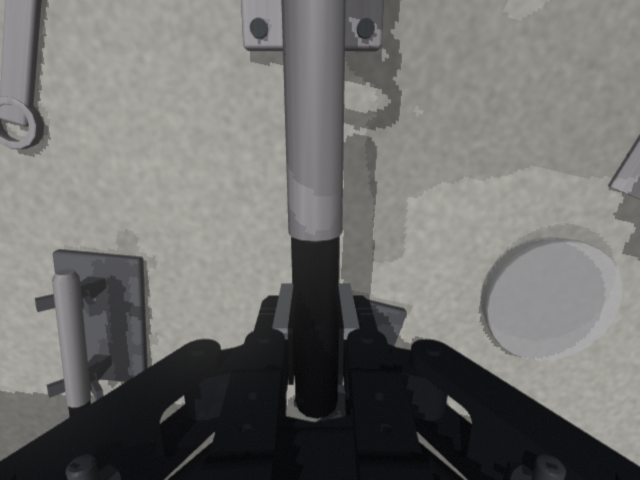

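Request:
{"name": "send_rows", "arguments": {
  "deltas": "1 0.0027 -0.0003 0 0 0 0;1 0 0 -0.01 0 0 0;1 0 0 -0.015 0 0 0;1 0 0 -0.015 0 0 0;1 0 0 -0.01 0 0 0;1 0 0 0 0 0 0;1 0 0 0 0 0 0"
}}

```text
time: 10.0
tool_pos: [0.5779, 0.0198, 0.0938]
tcp_rot: [1.043, 1.306, -1.044]
wrist_force: [-0.5, 0.7, -0.9]
gripper_width: 0.0149
```

```bash
cat > look.py <<'E'
import sys
from fit import *
i=sys.argv[1]
u=np.array([np.cos(np.radians(102.78)),np.sin(np.radians(102.78)),0]);r1=np.array([.5551,.1223,0])
for n in sys.argv[2:]:
    im=snapshot(n)[:,:,::-1]
    if n=="wrist": v=im
    else:
        F=6 if n=="scene" else 5
        x0,y0=(255,210) if n=="scene" else (270,185)
        v=cv2.resize(im[y0:y0+95,x0:x0+125],None,fx=F,fy=F,interpolation=cv2.INTER_CUBIC)
    cv2.imwrite(f"pics/{n}{i}.png",v)
p,Rt=pose();o=manip.get_obs();d=p-r1
print(o["time"],p.round(4),Rt.as_matrix()[:,2].round(4),"F",np.round(o["wrist_force"],1),"w",o["gripper_width"])
print("axial mm",d@u*1e3,"nose est",d@u*1e3+125.4,"lat",d@np.array([u[1],-u[0],0])*1e3,"Fax",np.dot(o["wrist_force"],u))
E
python3 look.py 6 scene wrist
```

```text
10.1 [0.5779 0.0196 0.0938] [ 2.205e-01 -9.754e-01  1.000e-04] F [-0.1 -0.2 -2.1] w 0.015028416376576858
axial mm -105.1942705902289 nose est 20.20572940977111 lat -0.49571760382593966 Fax -0.13378307836627074
```

View pics/scene6.png

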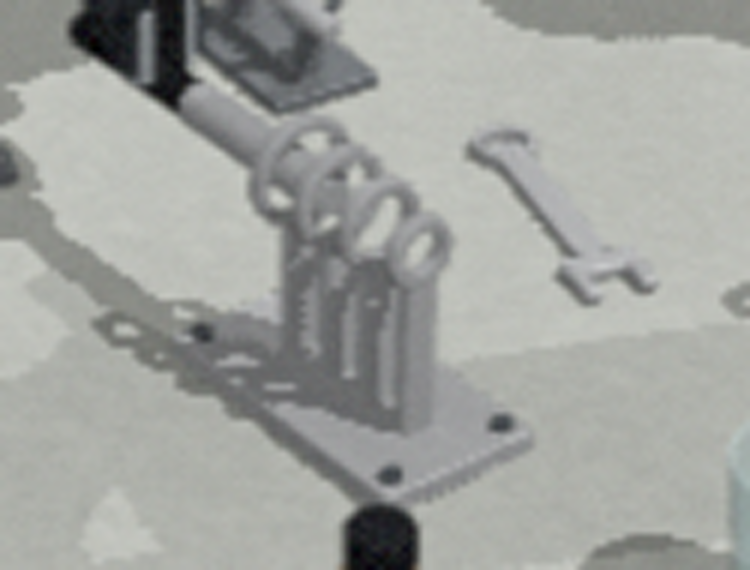

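View pics/wrist6.png

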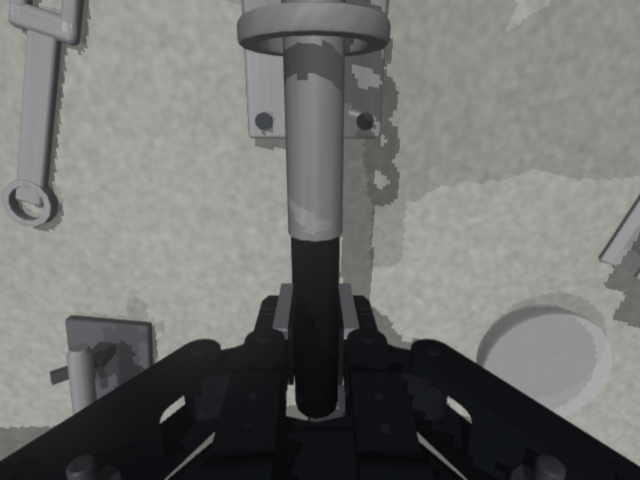

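Request:
{"name": "send_rows", "arguments": {
  "deltas": "1 -0.001 0 -0.008 0 0 0;1 0 0 -0.012 0 0 0;1 0 0 -0.01 0 0 0;1 0 0 0 0 0 0;1 0 0 0 0 0 0"
}}

```text
time: 10.72
tool_pos: [0.5712, 0.0493, 0.0948]
tcp_rot: [1.043, 1.306, -1.043]
wrist_force: [-0.2, -0.5, -2.0]
gripper_width: 0.015
```

```bash
python3 look.py 7 scene wrist
```

```text
10.825 [0.5712 0.049  0.0948] [ 2.207e-01 -9.753e-01  1.000e-04] F [ 0.2 -0.1 -1.7] w 0.015022169572601924
axial mm -75.03341124108516 nose est 50.366588758914844 lat -0.4606885699279656 Fax -0.1769608894484151
```

View pics/scene7.png

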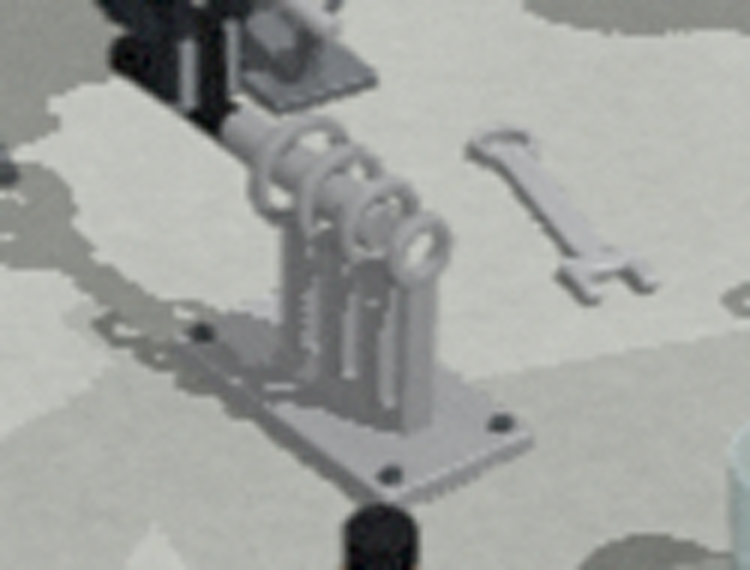

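View pics/wrist7.png

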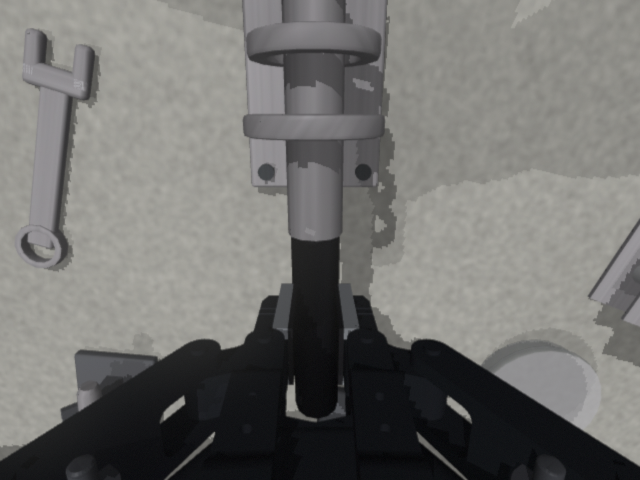

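Request:
{"name": "send_rows", "arguments": {
  "deltas": "1 0 0 -0.006 0 0 0;1 0 0 -0.006 0 0 0;1 0 0 -0.004 0 0 0;1 0 0 0 0 0 0"
}}

```text
time: 11.32
tool_pos: [0.5676, 0.0651, 0.0948]
tcp_rot: [1.043, 1.307, -1.043]
wrist_force: [0.4, -0.7, -1.6]
gripper_width: 0.015
```

Request:
{"name": "send_rows", "arguments": {
  "deltas": "1 0 0 -0.002 0 0 0;1 0 0 -0.002 0 0 0;1 0 0 0 0 0 0"
}}

```text
time: 11.7
tool_pos: [0.5667, 0.0688, 0.0948]
tcp_rot: [1.044, 1.306, -1.044]
wrist_force: [0.2, 0.5, -1.3]
gripper_width: 0.0152
```

Nose estimate now about 70.5 mm and no resistance yet, so I creep on.

Request:
{"name": "send_rows", "arguments": {
  "deltas": "1 0 0 -0.001 0 0 0;1 0 0 -0.001 0 0 0;1 0 0 0 0 0 0"
}}

```text
time: 12.08
tool_pos: [0.5665, 0.0701, 0.0949]
tcp_rot: [1.043, 1.305, -1.044]
wrist_force: [1.2, -5.7, -0.3]
gripper_width: 0.0149
```

Request:
{"name": "send_rows", "arguments": {
  "deltas": "1 0 0 -0.001 0 0 0;1 0 0 0 0 0 0"
}}

```text
time: 12.32
tool_pos: [0.5665, 0.0704, 0.0951]
tcp_rot: [1.043, 1.304, -1.045]
wrist_force: [2.0, -11.1, -0.9]
gripper_width: 0.0151
```

Request:
{"name": "send_rows", "arguments": {
  "deltas": "1 0 0 -0.001 0 0 0;1 0 0 0 0 0 0"
}}

```text
time: 12.58
tool_pos: [0.5665, 0.0707, 0.0952]
tcp_rot: [1.042, 1.302, -1.045]
wrist_force: [3.8, -16.3, 0.3]
gripper_width: 0.0151
```

Request:
{"name": "send_rows", "arguments": {
  "deltas": "1 0 0 0.0012 0 0 0;1 0 0 0.001 0 0 0;1 0 0 0 0 0 0"
}}

```text
time: 12.95
tool_pos: [0.5665, 0.0701, 0.0949]
tcp_rot: [1.043, 1.306, -1.044]
wrist_force: [0.6, -5.4, 0.7]
gripper_width: 0.0147
```

```bash
python3 look.py 8 scene wrist
```

```text
13.05 [0.5665 0.0701 0.0949] [ 2.206e-01 -9.754e-01  8.000e-04] F [ 1.6 -5.  -0.4] w 0.015170962965690054
axial mm -53.434808336575344 nose est 71.96519166342466 lat -0.434067258119643 Fax -5.203038951109883
```

View pics/scene8.png

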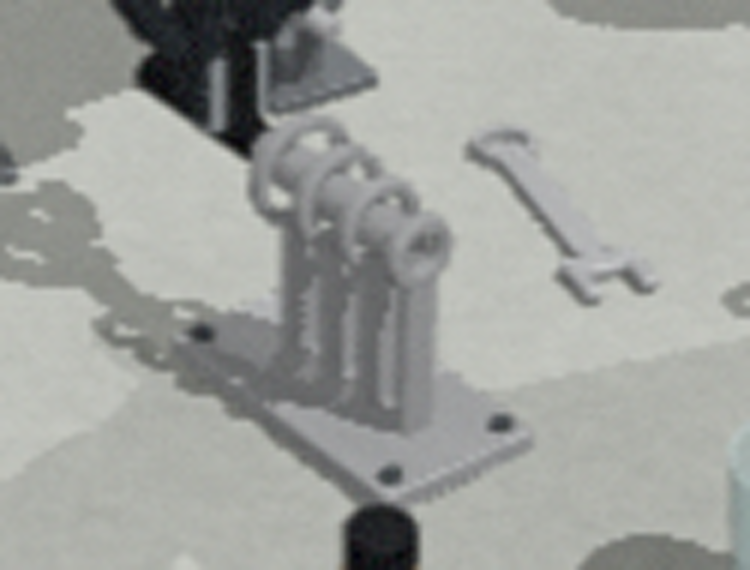

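View pics/wrist8.png

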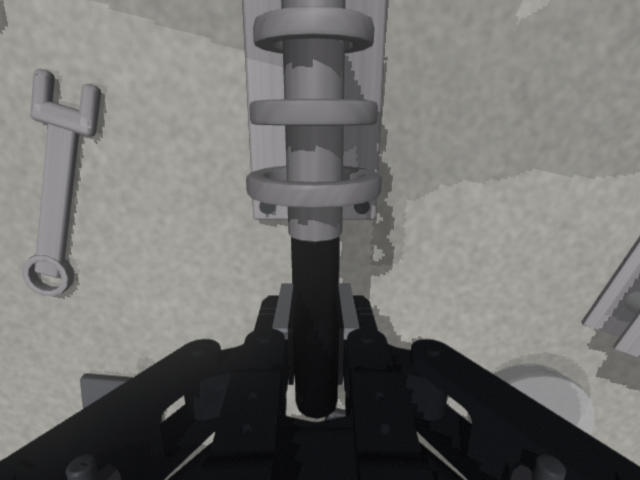

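Request:
{"name": "send_rows", "arguments": {
  "deltas": "1 0.0033 0 0 0 1.5 0;1 0 0 0 0 0 0"
}}

```text
time: 13.3
tool_pos: [0.5664, 0.07, 0.0913]
tcp_rot: [1.06, 1.327, -1.034]
wrist_force: [0.8, -5.4, -1.0]
gripper_width: 0.0149
```

Request:
{"name": "send_rows", "arguments": {
  "deltas": "1 0.0033 0 0 0 1.5 0;1 0 0 0 0 0 0"
}}

```text
time: 13.55
tool_pos: [0.5664, 0.07, 0.0879]
tcp_rot: [1.077, 1.348, -1.023]
wrist_force: [2.0, -6.1, -1.4]
gripper_width: 0.0152
```

Request:
{"name": "send_rows", "arguments": {
  "deltas": "1 0.0022 0 0 0 1 0;1 0 0 0 0 0 0"
}}

```text
time: 13.8
tool_pos: [0.5664, 0.0701, 0.0859]
tcp_rot: [1.088, 1.362, -1.015]
wrist_force: [1.9, -6.1, -1.0]
gripper_width: 0.0151
```

Request:
{"name": "send_rows", "arguments": {
  "deltas": "1 0.0022 0 0 0 1 0;1 0 0 0 0 0 0"
}}

```text
time: 14.05
tool_pos: [0.5664, 0.0704, 0.0837]
tcp_rot: [1.1, 1.376, -1.008]
wrist_force: [0.7, -6.3, -1.4]
gripper_width: 0.0153
```

Request:
{"name": "send_rows", "arguments": {
  "deltas": "0.8 0 0 0 0 0 0;0.7 0 0 0 0 0 0;0.6 0 0 0 0 0 0;0.5 0 0 0 0 0 0;0.4 0 0 0 0 0 0;0.4 0 0 0 0 0 0"
}}

```text
time: 14.8
tool_pos: [0.5662, 0.0709, 0.0838]
tcp_rot: [1.1, 1.377, -1.008]
wrist_force: [1.0, -0.0, -0.0]
gripper_width: 0.0512
```

```bash
python3 look.py 9 scene wrist
```

```text
14.9 [0.5663 0.0708 0.0838] [ 0.2199 -0.9716 -0.0872] F [-0.2 -0.6  0.4] w 0.05113805308764187
axial mm -52.68099908470069 nose est 72.71900091529932 lat -0.49073049267643304 Fax -0.5830159896741957
```

View pics/scene9.png

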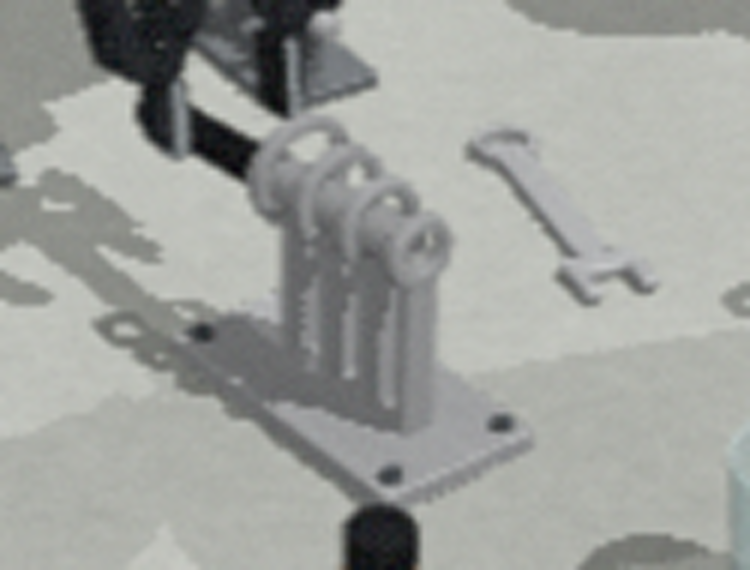

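View pics/wrist9.png

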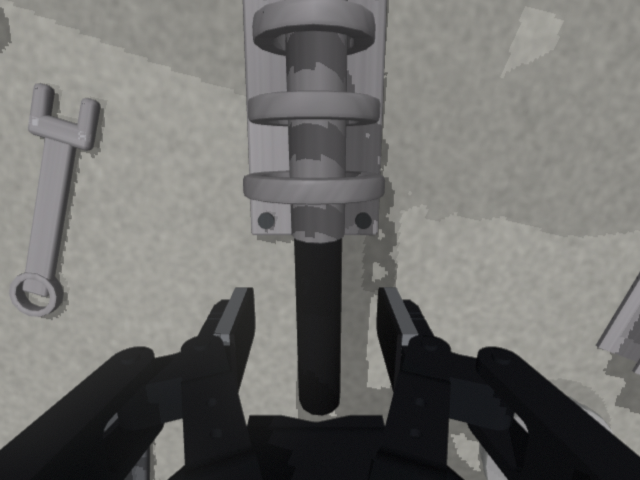

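Request:
{"name": "send_rows", "arguments": {
  "deltas": "0 -0.005 0 0 0 0 0;0 -0.02 0 0 0 0 0;0 -0.04 0 0 0 0 0;0 -0.05 0 0 0 0 0;0 -0.05 0 0 0 0 0;0 -0.02 0 0 0 0 0;0 0 0 0 0 0 0;0 0 0 0 0 0 0"
}}

```text
time: 15.9
tool_pos: [0.5695, 0.0551, 0.2667]
tcp_rot: [1.099, 1.378, -1.009]
wrist_force: [0.6, -0.6, -1.0]
gripper_width: 0.0854
```

```bash
python3 look.py 10 scene wrist
python3 - <<'E'
from fit import *
u=np.array([np.cos(np.radians(102.78)),np.sin(np.radians(102.78)),0]);r1=np.array([.5551,.1223,0])
for n in("scene","wrist"):
  for t in("thick_nose","thick_mid"):
    print(n,t,[(np.round(d["at"],4).tolist(),"axial",round(float((d["at"]-r1)@u*1e3),1),round(float(d["conf"]),2)) for d in tip_of(n,t)])
# predicted pixels of tail for nose at 74.5, pitch 5.5
a=np.radians(5.5);nose=r1+u*.0745+[0,0,.0993];ax=u*np.cos(a)+[0,0,np.sin(a)]
print("pred nose, sleeve start, tail (wrist)",proj([nose,nose-ax*.095,nose-ax*.18],"wrist").round(1))
E
```

```text
16.0 [0.5694 0.0551 0.2665] [ 0.2198 -0.9716 -0.0877] F [ 0.2  0.3 -0.6] w 0.08548341114395704
axial mm -68.66778351850184 nose est 56.73221648149817 lat -0.866853899805885 Fax 0.22846231425869667
scene thick_nose [([0.5384, 0.1934, 0.097], 'axial', 73.0, 0.67)]
scene thick_mid [([0.5584, 0.1042, 0.0852], 'axial', -18.4, 0.71), ([0.453, 0.3737, 0.0006], 'axial', 267.8, 0.29)]
wrist thick_nose [([0.5393, 0.1918, 0.1008], 'axial', 71.3, 0.75)]
wrist thick_mid [([0.5587, 0.1053, 0.0894], 'axial', -17.4, 0.94)]
pred nose, sleeve start, tail (wrist) [[315.1  49.2]
 [315.2 168. ]
 [315.3 257.8]]
```

View pics/scene10.png

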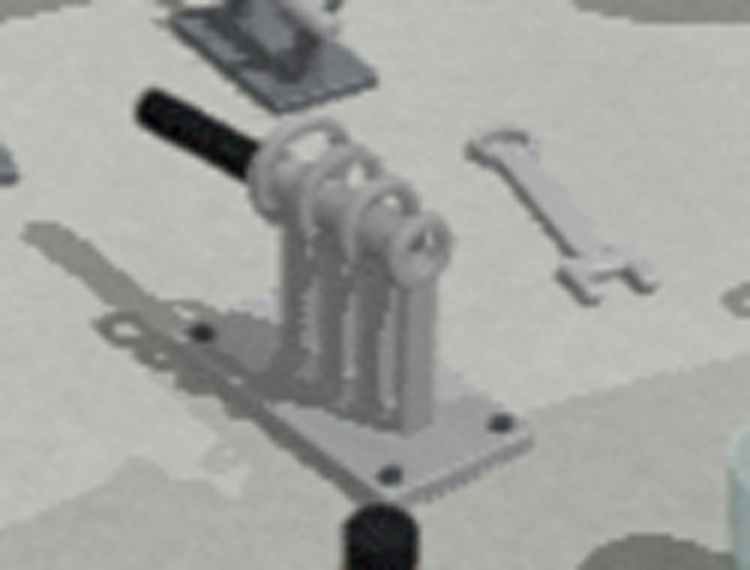

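View pics/wrist10.png

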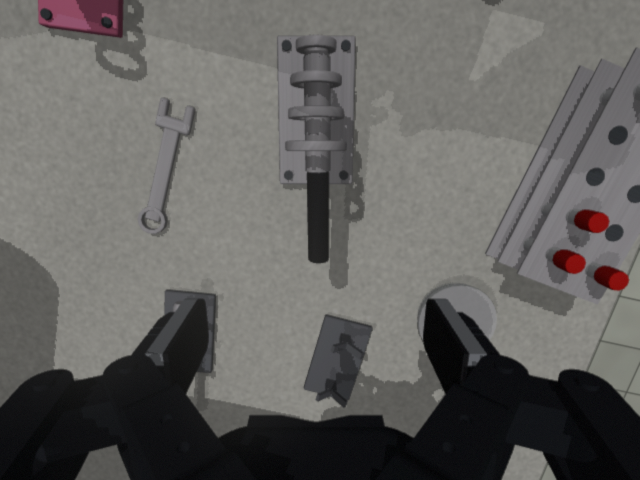

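```bash
python3 - <<'E'
from fit import *
im=cv2.imread("pics/wrist10.png");cal=calibration("wrist")
tr=trace("wrist","gauge_ring1")
for t in tr:
    print(t["conf"],t["pixels"].sum(),np.argwhere(t["pixels"]).mean(0))
v0=im[25:275,265:370]
cv2.imwrite("pics/z10.png",cv2.resize(v0[:115],None,fx=5,fy=5,interpolation=cv2.INTER_CUBIC))
g=tr[0]["pixels"]
# ignore region of rod
valid=np.ones((480,640));valid[165:,300:335]=0
v,f=fit(g*valid,cal,[555.1,122.3,102.8],valid);print(v.round(2),f)
th=np.radians(v[2]);u=np.array([np.cos(th),np.sin(th),0]);r1=np.array([v[0]/1e3,v[1]/1e3,0])
a=np.radians(5.5)
ax=u*np.cos(a)+[0,0,np.sin(a)]
for s in(.07,.072,.0745):
    nose=r1+u*s+[0,0,.0993-(.0745-s)*.096]
    top=np.array([0,0,.011])
    print(s,proj([nose-ax*.095,nose-ax*.18,nose-ax*.095+top],"wrist").round(1))
col=cv2.cvtColor(im,cv2.COLOR_BGR2GRAY)[:,312:322].mean(1)
print("rows",[(r,int(col[r])) for r in list(range(160,180))+list(range(250,272))])
E
```

```text
0.88 2716 [15.65721649 82.7466863 ]
0.73 8716 [105.79359798 315.48118403]
0.69 2129 [305.3912635 462.7360263]
[ 700.41 -414.48   88.86] 1.0
0.07 [[329.7 638.9]
 [312.9 678.7]
 [330.  650.9]]
0.072 [[330.1 637.9]
 [313.3 677.8]
 [330.4 649.9]]
0.0745 [[330.6 636.7]
 [313.8 676.7]
 [331.  648.7]]
rows [(160, 83), (161, 83), (162, 83), (163, 83), (164, 83), (165, 83), (166, 84), (167, 89), (168, 96), (169, 102), (170, 111), (171, 110), (172, 77), (173, 42), (174, 31), (175, 30), (176, 31), (177, 30), (178, 30), (179, 30), (250, 34), (251, 34), (252, 34), (253, 34), (254, 34), (255, 35), (256, 34), (257, 35), (258, 35), (259, 35), (260, 35), (261, 36), (262, 52), (263, 104), (264, 128), (265, 135), (266, 136), (267, 137), (268, 138), (269, 138), (270, 138), (271, 136)]
```

View pics/z10.png

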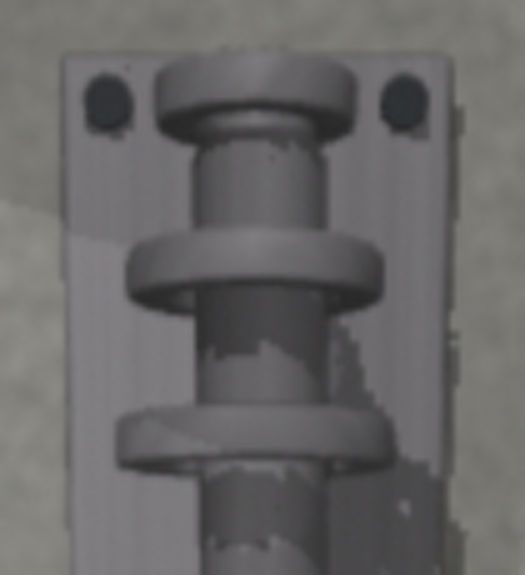

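```bash
python3 - <<'E'
from fit import *
cal=calibration("wrist")
tr=trace("wrist","gauge_ring1")
g=[t for t in tr if t["pixels"][100,290]][0]["pixels"]
valid=np.ones((480,640));valid[165:,300:335]=0
v,f=fit(g*valid,cal,[555.1,122.3,102.8],valid);print(v.round(2),f)
th=np.radians(v[2]);u=np.array([np.cos(th),np.sin(th),0]);r1=np.array([v[0]/1e3,v[1]/1e3,0])
a=np.radians(5.5);ax=u*np.cos(a)+[0,0,np.sin(a)];nrm=np.array([0,0,np.cos(a)])-u*np.sin(a)
for s in(.07,.072,.0745,.076):
    nose=r1+u*s+[0,0,.092+s*.096]
    # sleeve/steel edge: top of the steel (r 11) at 95; tail: lower edges r10 farthest row
    tail=max(proj([nose-ax*.18+nrm*.01*np.cos(b)+np.cross(ax,nrm)*.01*np.sin(b)],"wrist")[0,1] for b in np.linspace(0,6.28,24))
    print(s,"steel edge top row",proj([nose-ax*.095+nrm*.011],"wrist").round(1),"tail row",tail)
print(manip.get_obs()["time"])
E
```

```text
[556.05 121.35 102.75] 0.26278621237633937
0.07 steel edge top row [[315.9 176.4]] tail row 267.2882203798889
0.072 steel edge top row [[315.9 174.1]] tail row 265.2931791941985
0.0745 steel edge top row [[315.9 171.1]] tail row 262.7893777663166
0.076 steel edge top row [[315.9 169.3]] tail row 261.28173505217654
16.3
```

```bash
python3 - <<'E'
from h import *
s=snapshot("scene"); cv2.imwrite("pics/s_end.png",s[:,:,::-1])
a=cv2.imread("pics/scene10.png");b=cv2.resize(s[210:305,255:380,::-1],None,fx=6,fy=6,interpolation=cv2.INTER_CUBIC)
print("change in gauge area since last look:",cv2.absdiff(a,b).mean(), manip.get_obs()["time"])
print(manip.close_job())
E
```

```text
change in gauge area since last look: 1.3999072124756335 16.35
the job is handed in; nothing more can be done
None
```

View pics/s_end.png

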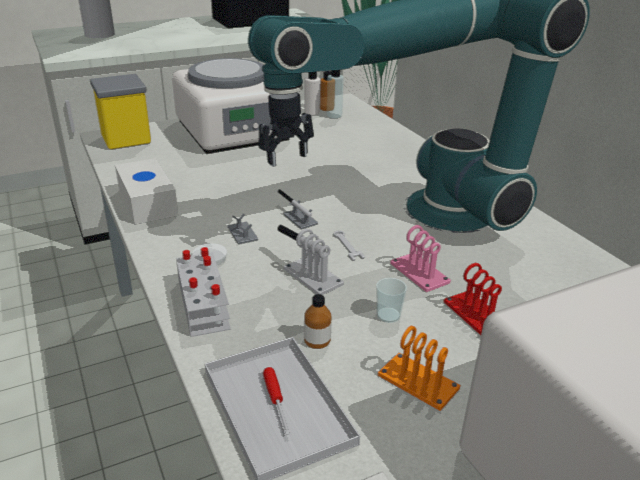

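The thick spindle is lying in the steel ring gauge. It passed rings 1 to 3 and stopped at ring 4. I handed the job in at about 16.4 s, with the gripper open and lifted clear.

- **Insertion:** I gripped the spindle by its sleeve and fed it in nose first from ring 1. There was almost no resistance until ring 4, where the push rose to about 16 N. I eased it back to about 5 N, tilted the tail down onto the rings' lower edges and let go.
- **Last checks:** The nose shows through ring 4. A fit to the last wrist picture puts it about 73.5 to 74.5 mm past ring 1, where 74 to 75 mm was expected. After release the wrist force was near zero. The last scene picture shows the thin spindle and the other things where they were.
- **Checks that disagreed:**
  - The network put the nose at 71 and 73 mm, and my arm-based estimate at contact was about 72 mm. I put this down to calibration error, since the push force had already shown contact.
  - The final gauge fit in that wrist picture was loose, because the spindle hid part of it. I also did not nudge the tail after letting go, so a gap of up to about 1 mm at the nose can't be fully ruled out.
  - The gripper read about 15 mm on the 20 mm sleeve. The pictures showed a sound hold, and it did not slip.

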